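# Find the hidden locating hole and pin the fixture

### The arm

A 7-joint arm with a two-finger parallel gripper is mounted at the origin on the work surface. World frame = base frame: x ahead of the robot, y to its left, z up, the work surface at z = 0. Lengths are in m, angles in rad, forces in N, time in s.
With the tool pointing down it reaches from about 0.35 to 0.9 m from the base axis. Payload 19.9 kg.
Tool frame: the origin (TCP) lies midway between the tips of the shut fingers; the grasp point (between the pads) lies 19 mm behind it; z points along the fingers, y is the line along which they close (so a half turn about z gives the same grasp; the last joint's range is limited). The gripper opens to 85 mm and grips with 20 to 120 N. Pads are 22 mm wide; open, the fingers measure 114 mm over their backs; the gripper's body (76 mm by 85 mm) begins 54 mm behind the grasp point. The pads swing forward as they close: fully open they stand 13 mm farther back than shut.
Start: joints at [1.069, 0.417, -0.01, 1.614, 0.005, 1.111, -0.053], TCP at [0.277, -0.56, 0.231] pointing down, gripper open.
Joint ranges: [-2.81, 2.81], [-0.39, 2.02], [-1.27, 1.25], [0.06, 2.57], [-1.19, 4.33], [0.19, 2], [-2.82, 2.82]. Speed limits (rad/s): [1.89, 1.89, 2.39, 2.39, 3.01, 3.01, 3.01].

### API

Orientations are given as a unit quaternion [w, x, y, z].
In Python, from workcell import arm gives the robot as it stands.
- The arm moves only by the tool apply_moves, never from a script. Its argument "steps" is a list of rows, each an object with "linear": the shift along the tool's x, y, z in units of 1000 mm (1.0 is 1000 mm), a list of three; "delta_rot": the turn, a rotation vector about the tool's x, y, z in units of 60 degrees (1.0 is 60 degrees), a list of three. A call has 1 to 12 rows; each row is the pose to reach, as a shift and turn from the pose commanded when the call began, along the tool's axes at that moment; what a row does not reach only later rows make up. A row lasts 1/10 s, in which the tool goes at most 50 mm and 8.59 degrees, less where a joint would pass 70% of its speed; a pose out of reach is approached as far as the arm can. A call with a number of a shift or a turn outside -1 to 1 is refused whole. A call with a gripper value outside its range is refused whole. "jaw" is the finger opening in mm, from 0 to 85.4, set as the call begins (left out, the last holds). The fingers move at their own pace and stop on an object; "grip_force" is the grip in N (left out, the last holds). Time passes only in rows, so rows that repeat a pose let the fingers close. It gives the time, the measured TCP pose, the force, the opening and the grip force at its end, in the units of the state.
- arm.read_state(): the state, without advancing time (a new reading comes with each control period).
- arm.snapshot(name): name is "scene" or "top"; returns a dict with "frame" (384x512x3 uint8, blue, green, red), "z_map" (384x512 float32, m along the optical axis (not along the pixel's ray), 0 where there is no reading), "vertical_fov" (degrees; the focal length in pixels is half the picture's height over the tangent of half this angle, whatever the lens; pixels are square), "cx", "cy" (the principal point, pixels), "T" (4x4, takes a point from camera to world coordinates). Camera axes: x right, y down, z forward; pixel columns grow to the right and rows downward; lengths in m; the calibration is good to about 2 mm. A picture is of the moment at which its call begins.
- arm.sign_off(): hands the job in; it is judged then, once.
The state is a dict: "time_s": time; "qpos": joint angles; "dq": joint speeds; "effort": joint torques, N m; "ee_pos": TCP position; "tool_rot": TCP orientation; "force": force on the tool from outside, world axes, zero at the start; "wrist_torque": the same for the moment, N m; "opening": finger opening in m; "grasp_force": force on a finger pad.
Only numpy, scipy, OpenCV 4.12 (cv2) and the standard library are available. Lean on these libraries where they do the work, as an engineer would, in place of code of your own. Each camera call takes 0.05 s, during which the arm holds its last target. There are 200 camera calls.

### The job

Take the collared locating pin out of the wooden stand, set its tip gently on the cover plate at one end of the fixture's slot, and slide it along the slot under light pressure until it drops into the hidden locating hole. Seat it fully home with its collar down on the fixture and let go of it. Never press or push hard with the pin against the fixture, and leave everything else where it is.

Things in the scene. Friction and masses are not known exactly. Their poses are not given: they have to be found in the camera images.
- pin: the steel locating pin, upright, the only one in the stand with a collar and a straight cylindrical grip. Origin at its tip, z up along it. Nose tapers from 5 mm wide at the tip to 12 mm at 10 mm; 12 mm shank to 34 mm; collar 28 mm wide from 34 to 38 mm; grip 16 mm wide from 38 to 84 mm (top). About 0.14 kg. At first its collar rests on the stand, shank in a hole
- pin_grip (a point): middle of the pin's cylindrical grip, 61 mm above its tip and 23 mm below its top end; same axes as the pin
- stand: wooden stand, fixed, 56 mm along its x, 166 mm along its y, 40 mm high, with three 14 mm holes 55 mm apart in a row along its y; origin under its centre. The pin and the two ball-headed punches stand in its holes in any order
- slot (a point): middle of the slot in the fixture, level with the cover plate's top. On the slot's centre line (x = 0), centred anywhere within 25 mm of the middle along y, is a 13 mm square locating hole, hidden by a flush shutter that looks like the plate and sinks under 0.4 N (under 1 N fully down; the pin's weight holds it down). Pin home: collar on the fixture's top, tip 28 mm below this level
- fixture: fixed dark steel block, 70 mm (x) by 200 mm (y), 50 mm high, with a low clamping foot beyond each y end. In its top is a slot 19 mm wide (x), 88 mm long (y); a rigid grey cover plate is the slot's floor, 6 mm below the top. Origin under its centre, 44 mm below slot, same axes. The pin damages it if pressed or pushed on it with more than about 35 N
- punch0: ball-headed doming punch (upright steel rod 12 mm thick, ball 22 mm at the top, 77 mm tall) standing in one of the three stand holes; origin at its foot
- punch1: ball-headed doming punch (upright steel rod 12 mm thick, ball 18 mm at the top, 75 mm tall) standing in one of the three stand holes; origin at its foot
- mug: white mug, 84 mm wide, 85 mm tall; origin under its centre. Leave alone
- jar: capped glass jar, 52 mm wide, 75 mm tall; origin under its centre. Leave alone
- file: flat file with a wooden handle, 310 mm long, lying along its x; origin under it, 50 mm from the middle of the blade. Leave alone
- pliers: pliers, 170 mm long, 12 mm high, lying along their x; origin under the pivot. Leave alone
- saw: jeweller's saw frame, 260 mm long, 24 mm high, lying along its x; origin near the middle of its blade. Leave alone
- dish: small white dish, 90 mm wide, 30 mm tall; origin under its centre. Leave alone

How it is judged:
On the way, in this order (a step that is already met when the one before it is completed fails the run):
1. the pin's tip slides (faster than 2 mm/s) in contact along the cover plate in the slot, before it has found the hole (x of pin in the frame of slot between -0.009 and 0.009 m and y of pin in the frame of slot between -0.044 and 0.044 m and z of pin in the frame of slot between -0.002 and 0.002 m and contact force between pin and fixture above 0.2 N and linear speed of pin above 0.002 m/s), for 0.1 s.
2. the pin's tip has dropped at least 10 mm into the locating hole (x of pin in the frame of slot between -0.009 and 0.009 m and y of pin in the frame of slot between -0.044 and 0.044 m and z of pin in the frame of slot below -0.01 m), for 0.05 s.
At the end, for the whole second after the job is handed in: The pin stands in the locating hole with its tip at least 26 mm below the cover plate's top face (collar within 2 mm of the fixture's top), within 0.12 rad of upright, at rest (x of pin in the frame of slot between -0.009 and 0.009 m and y of pin in the frame of slot between -0.044 and 0.044 m and z of pin in the frame of slot between -0.031 and -0.026 m and angle between the z axis of pin and the z axis of slot, either way round below 0.12 rad and linear speed of pin below 0.01 m/s); the robot touches nothing.
It fails at once if the pin is pressed or pushed against the fixture with more than 35 N (contact force between pin and fixture above 35 N).
It fails at once if a punch is moved by more than 20 mm, or another bystander by more than 30 mm (distance of any of punch0, punch1 from where it was at the start of the episode above 0.02 m or distance of any of mug, jar, file, pliers, saw, dish from where it was at the start of the episode above 0.03 m).
It also fails if it takes over 67 s, if anything falls off the work surface, if the arm or the gripper's body presses on something with over 40 N, if the wrist force passes 120 N, or if a joint passes its speed limit or range.

## Working session

There is one attempt and no reset: what is moved stays moved. The work goes in short steps, Python scripts to look and compute and a tool call to move; the robot and the scene stay as the last step left them, time stands still between calls to the robot, and variables do not carry over. Pictures are saved under pics/ and viewed, at most 10 in all, crops included, and the job is handed in when it is done.

Besides the shell and the picture viewer there is one more tool, called after ">>>" in YAML: its name, and indented under it one key for each argument. apply_moves: Moves the arm, as the interface text tells. Its arguments: {"type":"object","properties":{"steps":{"type":"array"},"jaw":{"type":"number"},"grip_force":{"type":"number"}},"required":["steps"]}

```bash
mkdir -p pics; cat > h.py <<'E'
import numpy as np,cv2
from workcell import arm
def snap(n):
    s=arm.snapshot(n); H=s['frame'].shape[0]
    s['f']=H/2/np.tan(np.radians(s['vertical_fov'])/2); return s
def cloud(s):
    z=s['z_map'].astype(float); v,u=np.mgrid[:z.shape[0],:z.shape[1]]
    P=np.stack([(u-s['cx'])/s['f']*z,(v-s['cy'])/s['f']*z,z],-1)
    W=P@s['T'][:3,:3].T+s['T'][:3,3]; W[z==0]=np.nan; return W
def ray(s,u,v,h):
    d=s['T'][:3,:3]@np.array([(u-s['cx'])/s['f'],(v-s['cy'])/s['f'],1]); o=s['T'][:3,3]
    return o+d*(h-o[2])/d[2]
E
python3 - <<'E'
from h import *
for n in('scene','top'):
    s=snap(n); cv2.imwrite(f'pics/{n}0.png',s['frame']); np.save(f'{n}.npy',s,allow_pickle=True); print(n,s['T'].round(3).tolist(),s['f'],s['cx'],s['cy'])
print(arm.read_state())
E
```

```text
scene [[-0.894, 0.349, -0.281, 0.87], [0.448, 0.694, -0.564, 0.573], [-0.002, -0.63, -0.776, 0.885], [0.0, 0.0, 0.0, 1.0]] 367.47115602032255 255.06649362227773 192.4236810686524
top [[-0.01, -0.997, 0.071, 0.445], [-1.0, 0.011, 0.004, -0.03], [-0.005, -0.071, -0.997, 1.546], [0.0, 0.0, 0.0, 1.0]] 445.6526556743027 249.14459228900014 195.61589704291197
{'time_s': 0.1, 'qpos': array([ 1.06947119,  0.41792211, -0.01028142,  1.61409287,  0.00467113,
        1.11065654, -0.05300288]), 'dq': array([ 0.00117423, -0.00124552,  0.00025929, -0.00199384,  0.00024772,
        0.00105902,  0.00010005]), 'effort': array([ 2.08699479e-03, -8.65816283e+01,  6.80460669e-01, -4.35637093e+01,
        1.90748490e-02,  4.89525803e-03, -1.99246379e-04]), 'ee_pos': array([ 0.27722928, -0.55982672,  0.23072689]), 'tool_rot': array([-5.05063059e-04,  9.73689326e-01,  2.27878955e-01, -1.52191155e-04]), 'force': array([-0.30808641,  0.11725407,  0.52104019]), 'wrist_torque': array([ 0.02426568, -0.04569002, -0.00112285]), 'grasp_force': 0.0, 'opening': 0.08535004414190804}
```

View pics/scene0.png

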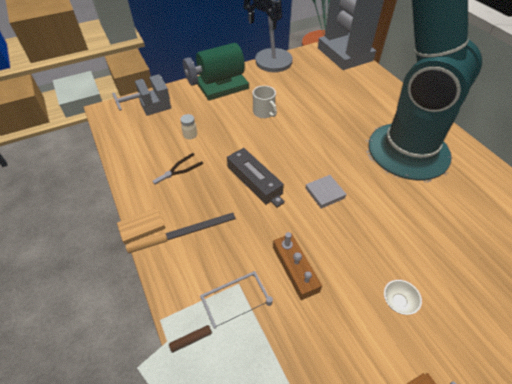

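View pics/top0.png

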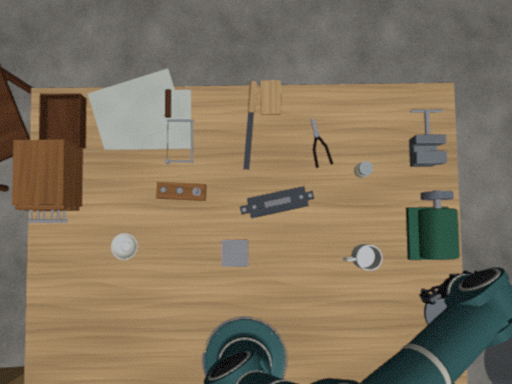

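The scene view has the fixture at about (255,175) and the stand at about (297,265), with the tallest item at (288,242). In the top view the stand is at about (181,191) and the fixture at about (278,202).

```bash
python3 - <<'E'
from h import *
S=np.load('scene.npy',allow_pickle=True).item();T=np.load('top.npy',allow_pickle=True).item()
a=cv2.resize(S['frame'][225:305,260:330],None,fx=6,fy=6,interpolation=2)[:480]
b=cv2.resize(T['frame'][175:225,150:212],None,fx=6,fy=6,interpolation=2)
c=cv2.resize(T['frame'][180:225,235:320],None,fx=6,fy=6,interpolation=2)
o=np.zeros((580,800,3),np.uint8);o[:480,:280]=a[:,:280] if 0 else cv2.resize(a,(280,320)).repeat(1,0)[:320] if 0 else a[:480,:280]
o[:300,290:662]=b;o[305:575,285:795]=c
cv2.imwrite('pics/crop.png',o)
W=cloud(T)
for nm,(v0,v1,u0,u1) in dict(stand=(175,210,145,220),fix=(180,225,232,322)).items():
    w=W[v0:v1,u0:u1]; lo,hi=(.03,.046) if nm=='stand' else (.04,.06)
    m=((w[...,2]>lo)&(w[...,2]<hi)).astype(np.uint8)
    p=w[m>0][:,:2]; r=cv2.minAreaRect((p*1000).astype(np.float32)); print(nm,r,np.median(w[m>0][:,2]),len(p))
    q=w[w[...,2]>hi+.004]; print(q.round(3)[:40].tolist())
print('table',np.nanmedian(W[230:250,150:210,2]))
E
```

```text
stand ((571.938720703125, 209.66458129882812), (167.17318725585938, 57.0287971496582), 86.64344024658203) 0.04028231239537872 680
[[0.6, 0.24, 0.05], [0.582, 0.27, 0.068], [0.581, 0.265, 0.076], [0.581, 0.262, 0.077], [0.582, 0.261, 0.066], [0.58, 0.212, 0.077], [0.58, 0.209, 0.074], [0.581, 0.207, 0.07], [0.581, 0.204, 0.063], [0.578, 0.269, 0.075], [0.577, 0.265, 0.078], [0.578, 0.262, 0.075], [0.578, 0.259, 0.072], [0.578, 0.257, 0.066], [0.577, 0.216, 0.073], [0.577, 0.212, 0.079], [0.577, 0.209, 0.077], [0.576, 0.205, 0.082], [0.577, 0.202, 0.076], [0.577, 0.2, 0.069], [0.579, 0.169, 0.052], [0.575, 0.158, 0.088], [0.575, 0.154, 0.091], [0.575, 0.151, 0.092], [0.574, 0.269, 0.075], [0.574, 0.264, 0.082], [0.574, 0.262, 0.074], [0.574, 0.259, 0.073], [0.575, 0.257, 0.069], [0.574, 0.215, 0.078], [0.573, 0.212, 0.078], [0.574, 0.209, 0.074], [0.574, 0.206, 0.073], [0.574, 0.202, 0.076], [0.575, 0.201, 0.064], [0.572, 0.16, 0.094], [0.572, 0.157, 0.091], [0.571, 0.153, 0.094], [0.572, 0.15, 0.093], [0.571, 0.147, 0.093]]
fix ((530.2412109375, -118.822021484375), (70.32420349121094, 200.35919189453125), 11.598245620727539) 0.05004457338645818 1212
[]
table 0.000532614322345526
```

View pics/crop.png

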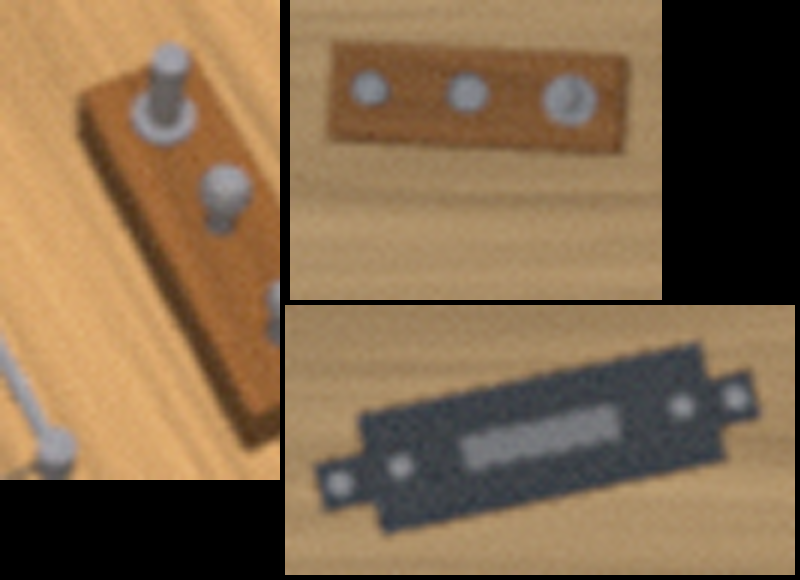

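The pin with the collar is the one at the right end of the stand in the top view, about (197,191), with a wide collar disc. The fixture's slot shows as grey near (277,202). Next I'll refine the pin and slot positions from both views.

```bash
cat >> h.py <<'E'
def comp(mask,pred):
    n,l,st,c=cv2.connectedComponentsWithStats(mask.astype(np.uint8))
    return [(st[i],c[i],l==i) for i in range(1,n) if pred(st[i],c[i])]
E
python3 - <<'E'
from h import *
S=np.load('scene.npy',allow_pickle=True).item();T=np.load('top.npy',allow_pickle=True).item()
def proj(s,p):
    q=np.linalg.inv(s['T'])@np.r_[p,1]; return s['f']*q[:2]/q[2]+[s['cx'],s['cy']]
for nm,s in(('S',S),('T',T)):
    f=s['frame'].astype(int); sat=f.max(-1)-f.min(-1); g=f.mean(-1); W=cloud(s)
    # collar/pin pixels
    near=np.hypot(W[...,0]-.5705,W[...,1]-.1545)<.022
    for lo,hi,h,l in((.040,.048,.044,'collar'),(.085,.099,.09,'top')):
        m=near&(W[...,2]>lo)&(W[...,2]<hi)&(sat<35); v,u=np.nonzero(m)
        print(nm,l,len(u),ray(s,u.mean(),v.mean(),h).round(4), W[m].mean(0).round(4) if len(u) else '')
    # slot grey
    c=proj(s,[.53,-.119,.044]); v,u=np.mgrid[:384,:512]
    reg=(np.hypot(W[...,0]-.53,W[...,1]+.119)<.056)
    m=reg&(g>85)&(sat<30); cs=comp(m,lambda st,c:st[4]>40)
    for st,cc,mm in cs:
        vv,uu=np.nonzero(mm); P=np.array([ray(s,a,b,.044) for a,b in zip(uu,vv)])[:,:2]
        print(nm,'slot',st,cv2.minAreaRect((P*1000).astype(np.float32)),P.mean(0).round(4),ray(s,*cc,.044).round(4),W[mm].mean(0).round(4))
    # fixture top plane rect
    m=(np.hypot(W[...,0]-.53,W[...,1]+.119)<.12)&(W[...,2]>.045)&(W[...,2]<.056)
    print(nm,'fix',cv2.minAreaRect((W[m][:,:2]*1000).astype(np.float32)),W[m].mean(0).round(4))
    m=(np.hypot(W[...,0]-.572,W[...,1]-.21)<.1)&(W[...,2]>.036)&(W[...,2]<.044)
    print(nm,'stand',cv2.minAreaRect((W[m][:,:2]*1000).astype(np.float32)),W[m].mean(0).round(4))
E
```

```text
S collar 41 [0.5732 0.158  0.044 ] [0.5734 0.1583 0.0447]
S top 28 [0.5701 0.1575 0.09  ] [0.5702 0.1576 0.0903]
S slot [243 161  23  20 159] ((532.2683715820312, -119.60232543945312), (26.303190231323242, 89.554443359375), 12.250789642333984) [ 0.5302 -0.1189] [ 0.5302 -0.1186  0.044 ] [ 0.5313 -0.1167  0.0467]
S fix ((530.6534423828125, -115.31315612792969), (73.39353942871094, 202.6429901123047), 11.910913467407227) [ 0.5304 -0.1091  0.0506]
S stand ((571.6941528320312, 211.59478759765625), (168.0196533203125, 57.6667594909668), 86.76126098632812) [0.5748 0.2214 0.0409]
T collar 23 [0.5667 0.1504 0.044 ] [0.5666 0.1503 0.0451]
T top 21 [0.5685 0.154  0.09  ] [0.5684 0.1539 0.0908]
T slot [264 196  27  12 169] ((530.3642578125, -117.78530883789062), (21.919443130493164, 90.82959747314453), 11.280707359313965) [ 0.5302 -0.1184] [ 0.5302 -0.1184  0.044 ] [ 0.5302 -0.1184  0.045 ]
T fix ((530.1122436523438, -118.6308822631836), (70.0677490234375, 199.89479064941406), 11.461766242980957) [ 0.5297 -0.1177  0.0503]
T stand ((571.726318359375, 209.33892822265625), (166.0615997314453, 55.975791931152344), 86.89106750488281) [0.5714 0.2095 0.0402]
```

>>> apply_moves:
  steps:
    - {"linear": [0.579, -0.511, 0.05], "delta_rot": [0, 0, -1]}
    - {"linear": [0.579, -0.511, 0.05], "delta_rot": [0, 0, -1]}
    - {"linear": [0.579, -0.511, 0.05], "delta_rot": [0, 0, -1]}
    - {"linear": [0.579, -0.511, 0.05], "delta_rot": [0, 0, -1]}
    - {"linear": [0.579, -0.511, 0.05], "delta_rot": [0, 0, -1]}
    - {"linear": [0.579, -0.511, 0.05], "delta_rot": [0, 0, -1]}
    - {"linear": [0.579, -0.511, 0.05], "delta_rot": [0, 0, -1]}
    - {"linear": [0.579, -0.511, 0.05], "delta_rot": [0, 0, -1]}
    - {"linear": [0.579, -0.511, 0.05], "delta_rot": [0, 0, -1]}
    - {"linear": [0.579, -0.511, 0.05], "delta_rot": [0, 0, -1]}
    - {"linear": [0.579, -0.511, 0.05], "delta_rot": [0, 0, -1]}
    - {"linear": [0.579, -0.511, 0.05], "delta_rot": [0, 0, -1]}
  jaw: 60

```text
time_s: 1.3
ee_pos: [0.5041, -0.0039, 0.1924]
tool_rot: [0.0, 0.729, 0.684, -0.0]
force: [1.6, -1.0, 0.6]
opening: 0.0601
grasp_force: 0.0
```

```bash
cat >> h.py <<'E'
from scipy.spatial.transform import Rotation as R
def delta(p,yaw):  # yaw of tool x, deg, tool down
    s=arm.read_state(); q=s['tool_rot']; r=R.from_quat(np.r_[q[1:],q[0]])
    t=R.from_euler('z',yaw,degrees=True)*R.from_euler('x',180,degrees=True)
    print(s['time_s'],'pos',s['ee_pos'].round(4),'F',s['force'].round(2),'M',s['wrist_torque'].round(3),'op',s['opening'].round(4),'gf',s['grasp_force'])
    print('yaw',np.degrees(np.arctan2(*r.as_matrix()[[1,0],0])),'lin',r.inv().apply(np.array(p)-s['ee_pos']).round(4),'rot',(np.degrees((r.inv()*t).as_rotvec())/60).round(4))
E
python3 -c "
from h import *
delta([.569,.155,.12],86.8)"
```

```text
Traceback (most recent call last):
  File "h.py", line 20, in delta
    print(s['time_s'],'pos',s['ee_pos'].round(4),'F',s['force'].round(2),'M',s['wrist_torque'].round(3),'op',s['opening'].round(4),'gf',s['grasp_force'])
                                                                                                             ^^^^^^^^^^^^^^^^^^
AttributeError: 'float' object has no attribute 'round'
```

```bash
sed -i "s/s\['opening'\].round(4)/round(s['opening'],4)/" h.py
python3 -c "
from h import *
delta([.569,.155,.12],86.8)"
```

```text
1.3 pos [ 0.5041 -0.0039  0.1924] F [ 1.59 -0.97  0.59] M [-0.111 -0.012  0.039] op 0.0601 gf 0.0
yaw 86.3249858959843 lin [0.1628 0.0546 0.0724] rot [-0.      0.0001 -0.0079]
```

>>> apply_moves:
  steps:
    - {"linear": [0.16, 0.054, 0.02], "delta_rot": [0, 0, -0.008]}
    - {"linear": [0.16, 0.054, 0.04], "delta_rot": [0, 0, -0.008]}
    - {"linear": [0.16, 0.054, 0.06], "delta_rot": [0, 0, -0.008]}
    - {"linear": [0.16, 0.054, 0.072], "delta_rot": [0, 0, -0.008]}
    - {"linear": [0.16, 0.054, 0.072], "delta_rot": [0, 0, -0.008]}
    - {"linear": [0.16, 0.054, 0.072], "delta_rot": [0, 0, -0.008]}
    - {"linear": [0.16, 0.054, 0.072], "delta_rot": [0, 0, -0.008]}

```text
time_s: 2.0
ee_pos: [0.5681, 0.1494, 0.1211]
tool_rot: [0.0, 0.727, 0.687, 0.0]
force: [0.5, 0.5, 0.2]
opening: 0.0604
grasp_force: 0.0
```

```bash
python3 - <<'E'
from h import *
delta([.569,.155,.051],86.8)
s=snap('scene'); cv2.imwrite('pics/s2.png',cv2.resize(s['frame'][190:310,220:380],None,fx=4,fy=4,interpolation=2))
E
```

```text
2.0 pos [0.5681 0.1494 0.1211] F [0.53 0.51 0.25] M [-0.032  0.027  0.05 ] op 0.0604 gf 0.0
yaw 86.75882660550755 lin [0.0057 0.0005 0.0701] rot [ 0.0005  0.0003 -0.0007]
```

View pics/s2.png

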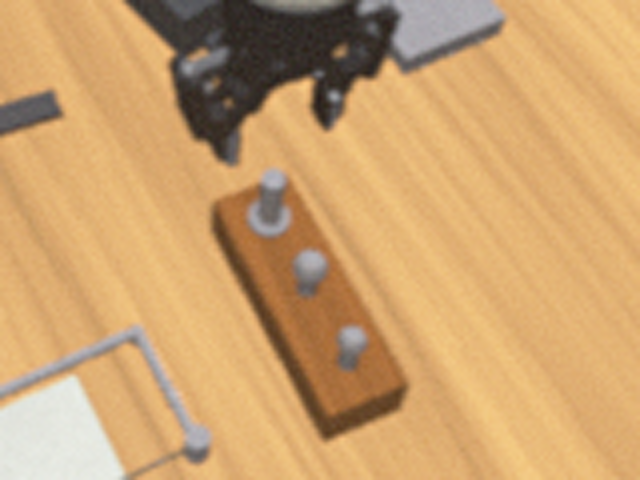

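The open fingers straddle the pin, seen at about (270,200) in the crop, and the punches are clear. I'll descend.

>>> apply_moves:
  steps:
    - {"linear": [0.005, 0.001, 0.01], "delta_rot": [0, 0, 0]}
    - {"linear": [0.005, 0.001, 0.02], "delta_rot": [0, 0, 0]}
    - {"linear": [0.005, 0.001, 0.035], "delta_rot": [0, 0, 0]}
    - {"linear": [0.005, 0.001, 0.05], "delta_rot": [0, 0, 0]}
    - {"linear": [0.005, 0.001, 0.06], "delta_rot": [0, 0, 0]}
    - {"linear": [0.005, 0.001, 0.069], "delta_rot": [0, 0, 0]}
    - {"linear": [0.005, 0.001, 0.069], "delta_rot": [0, 0, 0]}
    - {"linear": [0.005, 0.001, 0.069], "delta_rot": [0, 0, 0]}
    - {"linear": [0.005, 0.001, 0.069], "delta_rot": [0, 0, 0]}

```text
time_s: 2.95
ee_pos: [0.5695, 0.1555, 0.052]
tool_rot: [0.0, 0.726, 0.687, 0.0]
force: [-0.3, 0.1, -0.5]
opening: 0.06
grasp_force: 0.0
```

```bash
python3 -c "
from h import *
delta([.569,.155,.051],86.8)"
```

```text
2.95 pos [0.5695 0.1555 0.052 ] F [-0.32  0.13 -0.46] M [-0.011  0.023  0.028] op 0.06 gf 0.0
yaw 86.8262724467492 lin [-0.0005 -0.0005  0.001 ] rot [ 0.0007 -0.0003  0.0004]
```

Well placed. I'll close the fingers.

>>> apply_moves:
  steps:
    - {"linear": [0, 0, 0], "delta_rot": [0, 0, 0]}
    - {"linear": [0, 0, 0], "delta_rot": [0, 0, 0]}
    - {"linear": [0, 0, 0], "delta_rot": [0, 0, 0]}
    - {"linear": [0, 0, 0], "delta_rot": [0, 0, 0]}
    - {"linear": [0, 0, 0], "delta_rot": [0, 0, 0]}
    - {"linear": [0, 0, 0], "delta_rot": [0, 0, 0]}
    - {"linear": [0, 0, 0], "delta_rot": [0, 0, 0]}
    - {"linear": [0, 0, 0], "delta_rot": [0, 0, 0]}
    - {"linear": [0, 0, 0], "delta_rot": [0, 0, 0]}
    - {"linear": [0, 0, 0], "delta_rot": [0, 0, 0]}
  jaw: 8
  grip_force: 50

```text
time_s: 3.95
ee_pos: [0.5693, 0.1554, 0.0518]
tool_rot: [0.0, 0.726, 0.687, 0.0]
force: [-1.5, -0.8, 5.7]
opening: 0.0146
grasp_force: 48.6
```

```bash
python3 -c "
from h import *
delta([.569,.155,.051],86.8)"
```

```text
3.95 pos [0.5693 0.1554 0.0518] F [-1.47 -0.82  5.72] M [-0.188  0.315 -0.02 ] op 0.0146 gf 48.59962463378906
yaw 86.82000167511916 lin [-0.0004 -0.0003  0.0008] rot [ 0.0003 -0.      0.0003]
```

>>> apply_moves:
  steps:
    - {"linear": [0, 0, -0.01], "delta_rot": [0, 0, 0]}
    - {"linear": [0, 0, -0.02], "delta_rot": [0, 0, 0]}
    - {"linear": [0, 0, -0.04], "delta_rot": [0, 0, 0]}
    - {"linear": [0, 0, -0.06], "delta_rot": [0, 0, 0]}
    - {"linear": [0, 0, -0.08], "delta_rot": [0, 0, 0]}
    - {"linear": [0, 0, -0.1], "delta_rot": [0, 0, 0]}
    - {"linear": [0, 0, -0.1], "delta_rot": [0, 0, 0]}
    - {"linear": [0, 0, -0.1], "delta_rot": [0, 0, 0]}
    - {"linear": [0, 0, -0.1], "delta_rot": [0, 0, 0]}

```text
time_s: 4.85
ee_pos: [0.5688, 0.1551, 0.1509]
tool_rot: [-0.0, 0.726, 0.687, -0.0]
force: [-0.4, 0.9, -2.1]
opening: 0.0144
grasp_force: 49.0
```

```bash
python3 - <<'E'
from h import *
y=np.radians(101.6); d=np.array([np.cos(y),np.sin(y)])
e=np.array([.5302,-.1187])+d*.036
print(e)
delta([*e,.13],86.8)
s=snap('scene'); cv2.imwrite('pics/s3.png',cv2.resize(s['frame'][170:310,220:380],None,fx=4,fy=4,interpolation=2))
E
```

```text
[ 0.52296119 -0.08343529]
4.85 pos [0.5688 0.1551 0.1509] F [-0.36  0.89 -2.09] M [-0.005 -0.063  0.052] op 0.0144 gf 49.04884994029999
yaw 86.82639773939653 lin [-0.2407 -0.0325  0.021 ] rot [-0.001   0.0003  0.0004]
```

View pics/s3.png

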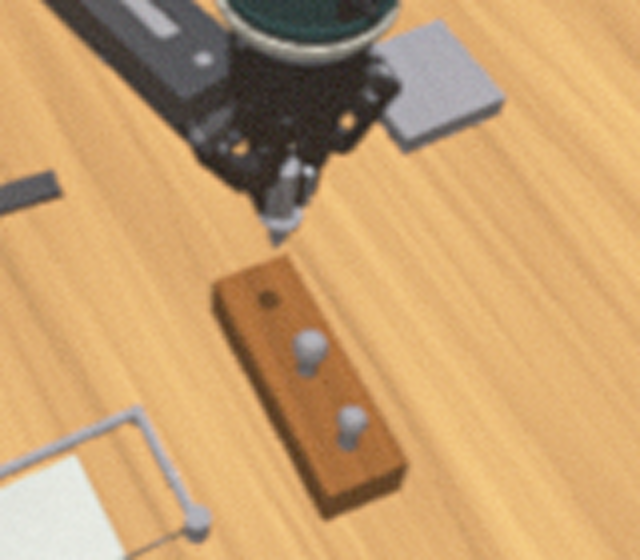

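The pin hangs in the gripper, clear of the stand. Its collar is at about (282,215) and the tip at about (275,243). I'll carry it over the +y end of the slot and line the tool's x up with the slot.

>>> apply_moves:
  steps:
    - {"linear": [-0.04, -0.005, 0.0], "delta_rot": [0, 0, -0.05]}
    - {"linear": [-0.08, -0.011, 0.005], "delta_rot": [0, 0, -0.1]}
    - {"linear": [-0.12, -0.016, 0.01], "delta_rot": [0, 0, -0.15]}
    - {"linear": [-0.16, -0.022, 0.015], "delta_rot": [0, 0, -0.2]}
    - {"linear": [-0.2, -0.027, 0.02], "delta_rot": [0, 0, -0.247]}
    - {"linear": [-0.23, -0.0315, 0.025], "delta_rot": [0, 0, -0.247]}
    - {"linear": [-0.2407, -0.0325, 0.025], "delta_rot": [0, 0, -0.247]}
    - {"linear": [-0.2407, -0.0325, 0.025], "delta_rot": [0, 0, -0.247]}
    - {"linear": [-0.2407, -0.0325, 0.025], "delta_rot": [0, 0, -0.247]}
    - {"linear": [-0.2407, -0.0325, 0.025], "delta_rot": [0, 0, -0.247]}
    - {"linear": [-0.2407, -0.0325, 0.025], "delta_rot": [0, 0, -0.247]}

```text
time_s: 6.0
ee_pos: [0.5237, -0.082, 0.1266]
tool_rot: [-0.0, 0.631, 0.776, 0.0]
force: [-0.6, -0.6, -1.3]
opening: 0.0147
grasp_force: 49.1
```

```bash
python3 - <<'E'
from h import *
delta([.523,-.0834,.095],101.6)
s=snap('scene'); W=cloud(s)
q=np.linalg.inv(s['T'])@[.523,-.083,.09,1]; u,v=(s['f']*q[:2]/q[2]+[s['cx'],s['cy']]).astype(int); print(u,v)
cv2.imwrite('pics/s4.png',cv2.resize(s['frame'][v-45:v+45,u-50:u+50],None,fx=6,fy=6,interpolation=2)); print(u-50,v-45)
np.save('s4.npy',s,allow_pickle=True)
E
```

```text
6.0 pos [ 0.5237 -0.082   0.1266] F [-0.56 -0.64 -1.33] M [-0.034 -0.031  0.028] op 0.0147 gf 49.076653718948364
yaw 101.74505798415449 lin [-0.0013 -0.0009  0.0316] rot [ 0.0002 -0.0003  0.0024]
261 167
211 122
```

View pics/s4.png

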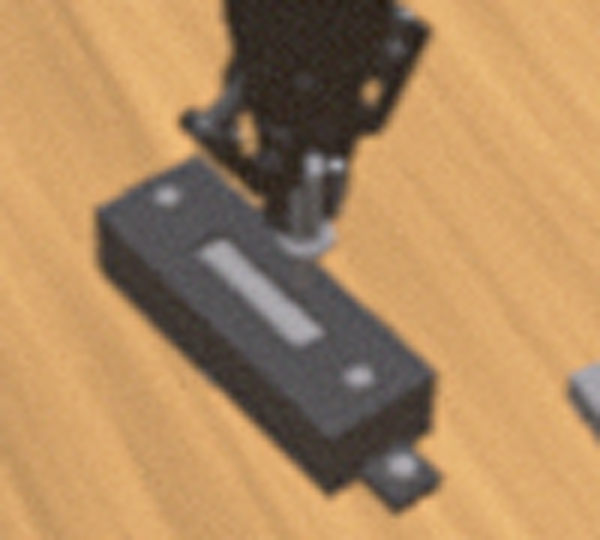

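```bash
python3 - <<'E'
from h import *
s=np.load('s4.npy',allow_pickle=True).item(); W=cloud(s)
for h in(0,.034,.036,.038,.061):
    q=np.linalg.inv(s['T'])@[.5237,-.082,.0808+h,1]; print(h,((s['f']*q[:2]/q[2]+[s['cx'],s['cy']])-[211,122])*6)
f=s['frame'].astype(int); g=f.mean(-1)
v,u=np.mgrid[:384,:512]
m=(g>110)&(f.max(-1)-f.min(-1)<35)&(abs(u-262)<9)&(v>155)&(v<168)
vv,uu=np.nonzero(m); print('bright',len(uu),uu.min(),uu.max(),vv.min(),vv.max())
c=m&(v>=160);print(W[c].round(4)[:30].tolist()); b=np.nonzero(c);print('collar ray',ray(s,b[1].mean(),b[0].mean(),.1173))
w=W[155:176,250:275]; k=(w[...,2]>.075)&(w[...,2]<.113)
for z0 in np.arange(.076,.13,.006):
    k=(w[...,2]>z0)&(w[...,2]<z0+.006); print(round(z0,3),k.sum(),w[k].mean(0).round(4))
E
```

```text
0 [301.34095775 285.60996622]
0.034 [302.1109861  237.84719188]
0.036 [302.15747217 234.96378656]
0.038 [302.20409417 232.07195   ]
0.061 [302.75021315 198.19766806]
bright 29 254 266 159 167
[[0.5194, -0.0741, 0.1269], [0.5126, -0.0806, 0.1178], [0.5067, -0.1434, 0.0527], [0.5198, -0.0732, 0.1238], [0.516, -0.0742, 0.1212], [0.5136, -0.0725, 0.1216], [0.5348, -0.0816, 0.1189], [0.5314, -0.082, 0.1169], [0.5346, -0.0696, 0.13], [0.5287, -0.0746, 0.1225], [0.5254, -0.0747, 0.1209], [0.523, -0.0731, 0.1213], [0.5201, -0.0724, 0.1205], [0.5183, -0.0698, 0.1221], [0.5356, -0.08, 0.1167], [0.5358, -0.0734, 0.1228], [0.5316, -0.0753, 0.1191], [0.5282, -0.0756, 0.1172], [0.5261, -0.0734, 0.1183], [0.5249, -0.0696, 0.1213], [0.5215, -0.0698, 0.1195], [0.5198, -0.0668, 0.1215], [0.5331, -0.0723, 0.1185], [0.5313, -0.0695, 0.1203], [0.5278, -0.0701, 0.118], [0.5269, -0.0656, 0.1218], [0.5236, -0.1307, 0.0454]]
collar ray [ 0.52554499 -0.07648972  0.1173    ]
0.076 1 [ 0.5228 -0.0787  0.0818]
0.082 2 [ 0.5229 -0.0786  0.0864]
0.088 2 [ 0.5243 -0.0761  0.0915]
0.094 8 [ 0.5247 -0.0778  0.0966]
0.1 3 [ 0.5262 -0.0791  0.1017]
0.106 3 [ 0.5249 -0.0754  0.1075]
0.112 8 [ 0.5248 -0.075   0.1167]
0.118 23 [ 0.5229 -0.073   0.1207]
0.124 5 [ 0.5223 -0.0746  0.127 ]
```

The pin's position and uprightness agree with prediction: the expected tip pixel (301,286) matches. I'll lower towards the plate.

>>> apply_moves:
  steps:
    - {"linear": [-0.001, -0.001, 0.005], "delta_rot": [0, 0, 0.002]}
    - {"linear": [-0.001, -0.001, 0.01], "delta_rot": [0, 0, 0.002]}
    - {"linear": [-0.001, -0.001, 0.016], "delta_rot": [0, 0, 0.002]}
    - {"linear": [-0.001, -0.001, 0.022], "delta_rot": [0, 0, 0.002]}
    - {"linear": [-0.001, -0.001, 0.026], "delta_rot": [0, 0, 0.002]}
    - {"linear": [-0.001, -0.001, 0.03], "delta_rot": [0, 0, 0.002]}
    - {"linear": [-0.001, -0.001, 0.032], "delta_rot": [0, 0, 0.002]}
    - {"linear": [-0.001, -0.001, 0.032], "delta_rot": [0, 0, 0.002]}
    - {"linear": [-0.001, -0.001, 0.032], "delta_rot": [0, 0, 0.002]}
    - {"linear": [-0.001, -0.001, 0.032], "delta_rot": [0, 0, 0.002]}

```text
time_s: 7.05
ee_pos: [0.5227, -0.0844, 0.0947]
tool_rot: [0.0, 0.633, 0.775, 0.0]
force: [0.5, 0.4, -1.4]
opening: 0.0149
grasp_force: 49.1
```

```bash
python3 -c "
from h import *
delta([.523,-.0834,.091],101.6)"
```

```text
7.05 pos [ 0.5227 -0.0844  0.0947] F [ 0.47  0.44 -1.43] M [-0.011  0.028  0.015] op 0.0149 gf 49.07678246498108
yaw 101.52532314219418 lin [0.0009 0.0004 0.0037] rot [ 0.0002  0.0001 -0.0012]
```

>>> apply_moves:
  steps:
    - {"linear": [0.001, 0.0, 0.001], "delta_rot": [0, 0, 0]}
    - {"linear": [0.001, 0.0, 0.002], "delta_rot": [0, 0, 0]}
    - {"linear": [0.001, 0.0, 0.003], "delta_rot": [0, 0, 0]}
    - {"linear": [0.001, 0.0, 0.0035], "delta_rot": [0, 0, 0]}
    - {"linear": [0.001, 0.0, 0.004], "delta_rot": [0, 0, 0]}
    - {"linear": [0.001, 0.0, 0.004], "delta_rot": [0, 0, 0]}
    - {"linear": [0.001, 0.0, 0.004], "delta_rot": [0, 0, 0]}

```text
time_s: 7.75
ee_pos: [0.5224, -0.0834, 0.0905]
tool_rot: [-0.0, 0.633, 0.775, -0.0]
force: [-0.3, -0.1, -1.5]
opening: 0.0148
grasp_force: 49.1
```

>>> apply_moves:
  steps:
    - {"linear": [0, 0.0, 0.0005], "delta_rot": [0, 0, 0]}
    - {"linear": [0, 0.0, 0.0005], "delta_rot": [0, 0, 0]}
    - {"linear": [0, 0.0, 0.0005], "delta_rot": [0, 0, 0]}

```text
time_s: 8.05
ee_pos: [0.5224, -0.0834, 0.09]
tool_rot: [-0.0, 0.633, 0.775, -0.0]
force: [-0.1, -0.1, -1.6]
opening: 0.0151
grasp_force: 49.1
```

>>> apply_moves:
  steps:
    - {"linear": [0, 0.0, 0.0005], "delta_rot": [0, 0, 0]}
    - {"linear": [0, 0.0, 0.0005], "delta_rot": [0, 0, 0]}
    - {"linear": [0, 0.0, 0.0005], "delta_rot": [0, 0, 0]}

```text
time_s: 8.35
ee_pos: [0.5225, -0.0834, 0.0897]
tool_rot: [0.0, 0.633, 0.775, 0.0]
force: [-0.3, -0.3, 2.7]
opening: 0.0147
grasp_force: 49.5
```

>>> apply_moves:
  steps:
    - {"linear": [0, 0.0, 0.0005], "delta_rot": [0, 0, 0]}
    - {"linear": [0, 0.0, 0.0005], "delta_rot": [0, 0, 0]}
    - {"linear": [0, 0.0, 0.0005], "delta_rot": [0, 0, 0]}

```text
time_s: 8.65
ee_pos: [0.5227, -0.0834, 0.0894]
tool_rot: [0.0, 0.633, 0.775, 0.0]
force: [-1.9, -0.3, 8.9]
opening: 0.0146
grasp_force: 50.2
```

Contact came at TCP z ≈ 0.0899 with about 10 N on the tip. I'll back off slightly and slide along tool −x in short pieces.

>>> apply_moves:
  steps:
    - {"linear": [0, 0.0, -0.0004], "delta_rot": [0, 0, 0]}
    - {"linear": [-0.0015, 0.0, -0.0004], "delta_rot": [0, 0, 0]}
    - {"linear": [-0.003, 0.0, -0.0004], "delta_rot": [0, 0, 0]}
    - {"linear": [-0.0045, 0.0, -0.0004], "delta_rot": [0, 0, 0]}

```text
time_s: 9.05
ee_pos: [0.5235, -0.0871, 0.0895]
tool_rot: [-0.0, 0.632, 0.775, 0.0]
force: [-1.6, 5.4, 6.8]
opening: 0.0146
grasp_force: 49.7
```

>>> apply_moves:
  steps:
    - {"linear": [-0.0015, 0.0, 0], "delta_rot": [0, 0, 0]}
    - {"linear": [-0.003, 0.0, 0], "delta_rot": [0, 0, 0]}

```text
time_s: 9.25
ee_pos: [0.5241, -0.0901, 0.0895]
tool_rot: [-0.0, 0.632, 0.775, 0.0]
force: [-1.5, 3.8, 5.7]
opening: 0.0147
grasp_force: 49.8
```

>>> apply_moves:
  steps:
    - {"linear": [-0.0015, 0.0, 0], "delta_rot": [0, 0, 0]}
    - {"linear": [-0.003, 0.0, 0], "delta_rot": [0, 0, 0]}

```text
time_s: 9.45
ee_pos: [0.5247, -0.0931, 0.0895]
tool_rot: [-0.0, 0.632, 0.775, 0.0]
force: [-0.4, 3.7, 4.4]
opening: 0.0147
grasp_force: 49.6
```

>>> apply_moves:
  steps:
    - {"linear": [-0.0015, 0.0, 0], "delta_rot": [0, 0, 0]}
    - {"linear": [-0.003, 0.0, 0], "delta_rot": [0, 0, 0]}

```text
time_s: 9.65
ee_pos: [0.525, -0.0969, 0.0892]
tool_rot: [-0.0, 0.633, 0.774, -0.0]
force: [-0.0, -0.7, -0.9]
opening: 0.0149
grasp_force: 49.2
```

The friction and the load both vanished, so the tip is over the hole's edge. I'll advance 2.5 mm more and lower.

>>> apply_moves:
  steps:
    - {"linear": [-0.0015, 0.0, 0.0003], "delta_rot": [0, 0, 0]}
    - {"linear": [-0.0025, 0.0, 0.0006], "delta_rot": [0, 0, 0]}
    - {"linear": [-0.0025, 0.0, 0.001], "delta_rot": [0, 0, 0]}
    - {"linear": [-0.0025, 0.0, 0.001], "delta_rot": [0, 0, 0]}

```text
time_s: 10.05
ee_pos: [0.5255, -0.0991, 0.0883]
tool_rot: [-0.0, 0.633, 0.775, -0.0]
force: [0.4, -0.7, -0.7]
opening: 0.0146
grasp_force: 49.2
```

```bash
python3 -c "
from h import *
delta([.523,-.0834,.091],101.6)
p=arm.read_state()['ee_pos'][:2]-[.5302,-.1187]; a=np.radians(11.6); print(p@[np.cos(a),np.sin(a)],p@[-np.sin(a),np.cos(a)])"
```

```text
10.05 pos [ 0.5255 -0.0991  0.0883] F [ 0.4  -0.73 -0.74] M [-0.015 -0.034  0.001] op 0.0146 gf 49.15135681629181
yaw 101.5199893612794 lin [ 0.0159  0.0007 -0.0027] rot [-0.0003 -0.0001 -0.0013]
-0.0006511031638638028 0.020123797642309857
```

Confirmed: the tip is below plate level and free of load. I'll lower in small steps, watching the forces.

>>> apply_moves:
  steps:
    - {"linear": [0, 0, 0.0007], "delta_rot": [0, 0, 0]}
    - {"linear": [0, 0, 0.0014], "delta_rot": [0, 0, 0]}
    - {"linear": [0, 0, 0.002], "delta_rot": [0, 0, 0]}
    - {"linear": [0, 0, 0.002], "delta_rot": [0, 0, 0]}

```text
time_s: 10.45
ee_pos: [0.5256, -0.099, 0.0863]
tool_rot: [-0.0, 0.633, 0.775, -0.0]
force: [-0.1, -0.6, -1.0]
opening: 0.0149
grasp_force: 49.1
```

>>> apply_moves:
  steps:
    - {"linear": [0, 0, 0.0005], "delta_rot": [0, 0, 0]}
    - {"linear": [0, 0, 0.001], "delta_rot": [0, 0, 0]}
    - {"linear": [0, 0, 0.001], "delta_rot": [0, 0, 0]}

```text
time_s: 10.75
ee_pos: [0.5256, -0.099, 0.0854]
tool_rot: [-0.0, 0.633, 0.775, 0.0]
force: [-0.6, 0.5, -0.5]
opening: 0.0151
grasp_force: 49.1
```

>>> apply_moves:
  steps:
    - {"linear": [0, 0, 0.0005], "delta_rot": [0, 0, 0]}
    - {"linear": [0, 0, 0.001], "delta_rot": [0, 0, 0]}
    - {"linear": [0, 0, 0.001], "delta_rot": [0, 0, 0]}

```text
time_s: 11.05
ee_pos: [0.5256, -0.099, 0.0844]
tool_rot: [-0.0, 0.633, 0.775, 0.0]
force: [-0.3, 0.0, -0.6]
opening: 0.0146
grasp_force: 49.1
```

>>> apply_moves:
  steps:
    - {"linear": [0, 0, 0.0005], "delta_rot": [0, 0, 0]}
    - {"linear": [0, 0, 0.001], "delta_rot": [0, 0, 0]}
    - {"linear": [0, 0, 0.001], "delta_rot": [0, 0, 0]}

```text
time_s: 11.35
ee_pos: [0.5256, -0.099, 0.0834]
tool_rot: [-0.0, 0.633, 0.775, 0.0]
force: [-0.1, 0.6, -1.1]
opening: 0.0148
grasp_force: 49.1
```

>>> apply_moves:
  steps:
    - {"linear": [0, 0, 0.0005], "delta_rot": [0, 0, 0]}
    - {"linear": [0, 0, 0.0005], "delta_rot": [0, 0, 0]}

```text
time_s: 11.55
ee_pos: [0.5256, -0.0991, 0.0829]
tool_rot: [-0.0, 0.633, 0.775, 0.0]
force: [-0.0, -0.2, -1.2]
opening: 0.0144
grasp_force: 49.1
```

>>> apply_moves:
  steps:
    - {"linear": [0, 0, 0.0005], "delta_rot": [0, 0, 0]}
    - {"linear": [0, 0, 0.001], "delta_rot": [0, 0, 0]}
    - {"linear": [0, 0, 0.001], "delta_rot": [0, 0, 0]}

```text
time_s: 11.85
ee_pos: [0.5257, -0.099, 0.0819]
tool_rot: [-0.0, 0.633, 0.775, 0.0]
force: [-0.2, -0.6, -1.0]
opening: 0.015
grasp_force: 49.1
```

>>> apply_moves:
  steps:
    - {"linear": [0, 0, 0.0005], "delta_rot": [0, 0, 0]}
    - {"linear": [0, 0, 0.0005], "delta_rot": [0, 0, 0]}

```text
time_s: 12.05
ee_pos: [0.5257, -0.099, 0.0814]
tool_rot: [0.0, 0.633, 0.775, 0.0]
force: [1.3, 0.2, 0.8]
opening: 0.0147
grasp_force: 49.2
```

>>> apply_moves:
  steps:
    - {"linear": [0, 0, 0.0005], "delta_rot": [0, 0, 0]}
    - {"linear": [0, 0, 0.0005], "delta_rot": [0, 0, 0]}

```text
time_s: 12.25
ee_pos: [0.5257, -0.099, 0.0809]
tool_rot: [0.0, 0.633, 0.775, 0.0]
force: [1.7, 0.1, 0.8]
opening: 0.0147
grasp_force: 49.2
```

The contact pushes towards +x, so I'll ease the pin that way while lowering.

>>> apply_moves:
  steps:
    - {"linear": [0, 0.0003, 0.0], "delta_rot": [0, 0, 0]}
    - {"linear": [0, 0.0006, 0.0003], "delta_rot": [0, 0, 0]}
    - {"linear": [0, 0.0006, 0.0005], "delta_rot": [0, 0, 0]}

```text
time_s: 12.55
ee_pos: [0.5261, -0.0989, 0.0803]
tool_rot: [-0.0, 0.633, 0.775, -0.0]
force: [-0.2, 0.6, -0.1]
opening: 0.0144
grasp_force: 49.2
```

>>> apply_moves:
  steps:
    - {"linear": [0, 0, 0.0005], "delta_rot": [0, 0, 0]}
    - {"linear": [0, 0, 0.0005], "delta_rot": [0, 0, 0]}

```text
time_s: 12.75
ee_pos: [0.5262, -0.0989, 0.0798]
tool_rot: [-0.0, 0.633, 0.775, 0.0]
force: [0.7, 0.7, -0.5]
opening: 0.0151
grasp_force: 49.2
```

>>> apply_moves:
  steps:
    - {"linear": [0, 0.0001, 0.0005], "delta_rot": [0, 0, 0]}
    - {"linear": [0, 0.0002, 0.001], "delta_rot": [0, 0, 0]}
    - {"linear": [0, 0.0002, 0.001], "delta_rot": [0, 0, 0]}

```text
time_s: 13.05
ee_pos: [0.5264, -0.0989, 0.0788]
tool_rot: [-0.0, 0.633, 0.775, 0.0]
force: [0.6, -0.2, -1.0]
opening: 0.015
grasp_force: 49.1
```

>>> apply_moves:
  steps:
    - {"linear": [0, 0, 0.0005], "delta_rot": [0, 0, 0]}
    - {"linear": [0, 0, 0.001], "delta_rot": [0, 0, 0]}
    - {"linear": [0, 0, 0.001], "delta_rot": [0, 0, 0]}

```text
time_s: 13.35
ee_pos: [0.5264, -0.0989, 0.0779]
tool_rot: [-0.0, 0.633, 0.775, 0.0]
force: [1.8, 1.0, -1.0]
opening: 0.0148
grasp_force: 49.1
```

>>> apply_moves:
  steps:
    - {"linear": [0.0001, 0.0002, 0.001], "delta_rot": [0, 0, 0]}
    - {"linear": [0.0001, 0.0003, 0.002], "delta_rot": [0, 0, 0]}
    - {"linear": [0.0001, 0.0003, 0.002], "delta_rot": [0, 0, 0]}

```text
time_s: 13.65
ee_pos: [0.5266, -0.0988, 0.0757]
tool_rot: [-0.0, 0.633, 0.775, -0.0]
force: [0.7, -0.1, -1.4]
opening: 0.0145
grasp_force: 49.1
```

>>> apply_moves:
  steps:
    - {"linear": [0, 0, 0.001], "delta_rot": [0, 0, 0]}
    - {"linear": [0, 0, 0.002], "delta_rot": [0, 0, 0]}
    - {"linear": [0, 0, 0.002], "delta_rot": [0, 0, 0]}

```text
time_s: 13.95
ee_pos: [0.5266, -0.0987, 0.0738]
tool_rot: [-0.0, 0.633, 0.775, -0.0]
force: [1.2, -0.5, -1.6]
opening: 0.0147
grasp_force: 49.1
```

>>> apply_moves:
  steps:
    - {"linear": [0, 0.0001, 0.001], "delta_rot": [0, 0, 0]}
    - {"linear": [0, 0.0002, 0.002], "delta_rot": [0, 0, 0]}
    - {"linear": [0, 0.0002, 0.003], "delta_rot": [0, 0, 0]}
    - {"linear": [0, 0.0002, 0.003], "delta_rot": [0, 0, 0]}

```text
time_s: 14.35
ee_pos: [0.5267, -0.0987, 0.0707]
tool_rot: [-0.0, 0.633, 0.775, -0.0]
force: [0.4, 0.2, -0.3]
opening: 0.0147
grasp_force: 49.1
```

>>> apply_moves:
  steps:
    - {"linear": [0, 0, 0.001], "delta_rot": [0, 0, 0]}
    - {"linear": [0, 0, 0.002], "delta_rot": [0, 0, 0]}
    - {"linear": [0, 0, 0.003], "delta_rot": [0, 0, 0]}
    - {"linear": [0, 0, 0.003], "delta_rot": [0, 0, 0]}

```text
time_s: 14.75
ee_pos: [0.5268, -0.0987, 0.0678]
tool_rot: [-0.0, 0.633, 0.775, -0.0]
force: [-0.1, -0.6, -0.6]
opening: 0.0149
grasp_force: 49.1
```

>>> apply_moves:
  steps:
    - {"linear": [0, 0, 0.001], "delta_rot": [0, 0, 0]}
    - {"linear": [0, 0, 0.002], "delta_rot": [0, 0, 0]}
    - {"linear": [0, 0, 0.003], "delta_rot": [0, 0, 0]}
    - {"linear": [0, 0, 0.0045], "delta_rot": [0, 0, 0]}
    - {"linear": [0, 0, 0.0045], "delta_rot": [0, 0, 0]}

```text
time_s: 15.25
ee_pos: [0.5268, -0.0987, 0.0632]
tool_rot: [-0.0, 0.633, 0.775, -0.0]
force: [-0.4, 0.1, 0.0]
opening: 0.0147
grasp_force: 49.1
```

>>> apply_moves:
  steps:
    - {"linear": [0, 0, 0.0005], "delta_rot": [0, 0, 0]}
    - {"linear": [0, 0, 0.001], "delta_rot": [0, 0, 0]}
    - {"linear": [0, 0, 0.001], "delta_rot": [0, 0, 0]}

```text
time_s: 15.55
ee_pos: [0.5268, -0.0987, 0.0623]
tool_rot: [-0.0, 0.633, 0.775, -0.0]
force: [0.3, -0.1, -0.8]
opening: 0.0152
grasp_force: 49.1
```

>>> apply_moves:
  steps:
    - {"linear": [0, 0, 0.0004], "delta_rot": [0, 0, 0]}
    - {"linear": [0, 0, 0.0004], "delta_rot": [0, 0, 0]}

```text
time_s: 15.75
ee_pos: [0.5269, -0.0987, 0.062]
tool_rot: [-0.0, 0.633, 0.775, -0.0]
force: [0.5, -0.2, -0.8]
opening: 0.0147
grasp_force: 49.1
```

>>> apply_moves:
  steps:
    - {"linear": [0, 0, 0.0003], "delta_rot": [0, 0, 0]}
    - {"linear": [0, 0, 0.0003], "delta_rot": [0, 0, 0]}

```text
time_s: 15.95
ee_pos: [0.5269, -0.0986, 0.0618]
tool_rot: [-0.0, 0.633, 0.775, -0.0]
force: [-0.7, -0.6, 2.4]
opening: 0.0146
grasp_force: 49.6
```

The collar touched down exactly at the predicted height. I'll release and retreat upward.

>>> apply_moves:
  steps:
    - {"linear": [0, 0, 0], "delta_rot": [0, 0, 0]}
    - {"linear": [0, 0, 0], "delta_rot": [0, 0, 0]}
    - {"linear": [0, 0, 0], "delta_rot": [0, 0, 0]}
    - {"linear": [0, 0, 0], "delta_rot": [0, 0, 0]}
    - {"linear": [0, 0, 0], "delta_rot": [0, 0, 0]}
    - {"linear": [0, 0, 0], "delta_rot": [0, 0, 0]}
    - {"linear": [0, 0, 0], "delta_rot": [0, 0, 0]}
    - {"linear": [0, 0, 0], "delta_rot": [0, 0, 0]}
  jaw: 50

```text
time_s: 16.75
ee_pos: [0.5269, -0.0987, 0.0617]
tool_rot: [-0.0, 0.633, 0.775, 0.0]
force: [0.9, -0.3, 0.0]
opening: 0.0502
grasp_force: 0.0
```

>>> apply_moves:
  steps:
    - {"linear": [0, 0, -0.01], "delta_rot": [0, 0, 0]}
    - {"linear": [0, 0, -0.03], "delta_rot": [0, 0, 0]}
    - {"linear": [0, 0, -0.06], "delta_rot": [0, 0, 0]}
    - {"linear": [0, 0, -0.1], "delta_rot": [0, 0, 0]}
    - {"linear": [0, 0, -0.14], "delta_rot": [0, 0, 0]}
    - {"linear": [0, 0, -0.18], "delta_rot": [0, 0, 0]}
    - {"linear": [0, 0, -0.18], "delta_rot": [0, 0, 0]}
    - {"linear": [0, 0, -0.18], "delta_rot": [0, 0, 0]}

```text
time_s: 17.55
ee_pos: [0.5271, -0.0987, 0.243]
tool_rot: [0.001, 0.633, 0.775, 0.0]
force: [0.4, -0.6, 0.3]
opening: 0.05
grasp_force: 0.0
```

```bash
python3 - <<'E'
from h import *
delta([.527,-.0987,.24],101.6)
s=snap('scene');W=cloud(s)
m=(np.hypot(W[...,0]-.5268,W[...,1]+.0987)<.014)&(W[...,2]>.055)&(W[...,2]<.13); v,u=np.nonzero(m);print(W[m][:,2].max(), len(u))
for a,b in((.05,.058),(.065,.08),(.08,.094),(.094,.11)):
    k=m&(W[...,2]>a)&(W[...,2]<b);print(a,k.sum(),W[k].mean(0) if k.any() else '')
cv2.imwrite('pics/s5.png',cv2.resize(s['frame'][120:220,210:310],None,fx=6,fy=6,interpolation=2))
E
```

```text
17.55 pos [ 0.5271 -0.0987  0.243 ] F [ 0.43 -0.57  0.3 ] M [-0.019  0.011 -0.018] op 0.05 gf 0.0
yaw 101.52521996116762 lin [ 0.     -0.0001  0.003 ] rot [ 0.0015  0.0011 -0.0012]
0.10366697660783575 84
0.05 17 [ 0.53040757 -0.09485727  0.05614453]
0.065 16 [ 0.52876435 -0.09228543  0.07290632]
0.08 16 [ 0.52915355 -0.09207922  0.08723945]
0.094 26 [ 0.52674253 -0.09583851  0.09972494]
```

View pics/s5.png

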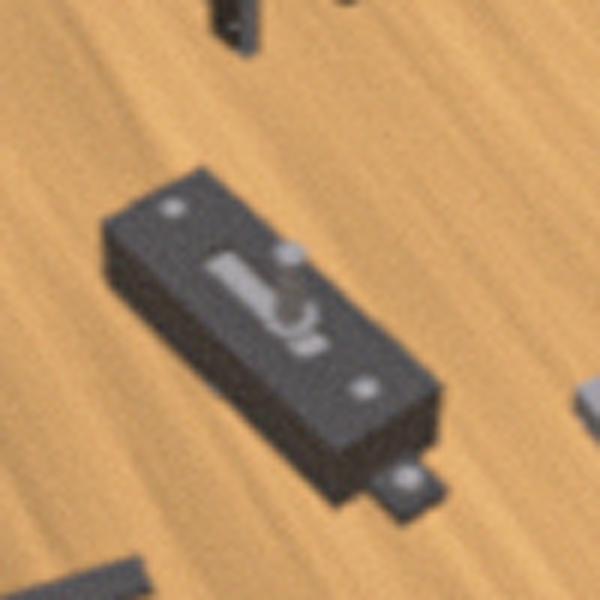

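The pin stands upright at about (290,285), with its collar flat on the fixture across the slot. Its top is at z ≈ 0.100, as it should be when fully home, and the gripper is clear.

```bash
python3 -c "
from h import *
print(arm.sign_off())"
```

```text
the job is handed in; nothing more can be done
None
```

I found the locating hole with the pin, seated it fully home with its collar on the fixture, let go of it, and handed the job in at about 18 s; the sign-off gave no verdict.

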